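# Switch on and zero the bench scale

## Task

Get the bench scale ready with the dish of small parts standing on it: with your fingertips press the round key right down and let it come up again, then press the long oblong key right down, let go and move clear. Press gently, leave the square key alone, and do not pick up or shift the dish or any of the things lying around the scale.

Things in the scene. Friction and masses are not known exactly. Their poses are not given: they have to be found in the camera images.
- scale: fixed grey bench scale, 230 (x) x 200 (y) mm, deck 45 mm above the bench; origin under its middle on the bench, +x to its back, z up. Steel plate 124 x 180 mm at the rear, middle at x +47 mm, top 54 mm above the bench; before it a thin dark display strip; at x -83 mm a row along y of three white keys 60 mm apart, whose order varies
- round_key_base: housing of the round key, fixed to the scale; origin on the deck at the middle of the key, z up, x and y parallel to the scale's. The white key cap in it is 28 mm across; its flat top stands 12 mm above this origin when up
- round_key (a joint): downward travel of the round key in m: 0 up, 0.006 fully down; spring returned, 2 N to start, about 5 N fully down
- long_key_base: housing of the oblong (long) key, fixed to the scale; origin on the deck at the middle of the key, z up, x and y parallel to the scale's. The white key cap in it is 22 mm along its x by 46 mm along its y; its flat top stands 12 mm above this origin when up
- long_key (a joint): downward travel of the oblong (long) key in m: 0 up, 0.006 fully down; spring returned, 2 N to start, about 5 N fully down
- square_key_base: housing of the square key, fixed to the scale; origin on the deck at the middle of the key, z up, x and y parallel to the scale's. The white key cap in it is 26 by 26 mm; its flat top stands 12 mm above this origin when up
- square_key (a joint): downward travel of the square key in m: 0 up, 0.006 fully down; spring returned, 2 N to start, about 5 N fully down
- dish: loose round steel dish of small parts, 95 mm across, 22 mm high, standing on the scale's plate; origin at the centre of its underside
- spanner: loose combination spanner, 23 x 149 x 8 mm, lying on the bench in front of the scale; origin at the centre of its underside
- tape_roll: loose roll of black tape, 62 x 60 x 19 mm, flat on the bench to the right of the scale; origin at the centre of its underside
- bell: loose handlebar bell, 53 x 66 x 31 mm, on the bench to the left of the scale; origin at the centre of its underside
- patch_tin: loose flat red tin, 57 x 92 x 20 mm, on the bench well to the right; origin at the centre of its underside
- screwdriver: loose screwdriver with a red handle, 28 x 205 x 28 mm, lying on the bench to the right of the scale; origin at the centre of its underside
Mind the look-alikes: they are no part of the job. Several things have the shape of the dish; the one meant has the colours described above.

How it is judged (in metres and radians):
On the way, in this order (a step that is already met when the one before it is completed fails the run):
1. the round key is pressed right down, the other keys being up (value of joint round_key above 0.004 m and value of joint each of long_key, square_key below 0.001 m), for 0.05 s.
2. the round key is let up again (value of joint round_key below 0.001 m), for 0.1 s.
3. the long key is pressed right down, the round key being up (value of joint long_key above 0.004 m and value of joint each of round_key, square_key below 0.001 m), for 0.05 s.
At the end, for the whole second after the job is handed in: all three keys are up again (within 1 mm), the dish stands still on the plate within 10 mm of where it was, and the spanner, tape roll, bell, tin and screwdriver lie within 20 mm of where they were (value of joint each of round_key, long_key, square_key below 0.001 m and distance of dish from where it was at the start of the episode below 0.01 m and z of dish in the frame of scale between 0.051 and 0.058 m and linear speed of dish below 0.02 m/s and distance of each of spanner, tape_roll, bell, patch_tin, screwdriver from where it was at the start of the episode below 0.02 m); the robot touches nothing.
It fails at once if the square key is pressed (more than 2 mm) (value of joint square_key above 0.002 m).
It fails at once if a key or the scale is pressed with more than 30 N (contact force between the arm and round_key_base above 30 N or contact force between the arm and long_key_base above 30 N or contact force between the arm and square_key_base above 30 N or contact force between the arm and scale above 30 N).
It fails at once if the dish is shifted by more than 10 mm or lifted (distance of dish from where it was at the start of the episode above 0.01 m).
It fails at once if something lying around the scale is shifted by more than 20 mm or picked up (distance of any of spanner, tape_roll, bell, patch_tin, screwdriver from where it was at the start of the episode above 0.02 m).
It also fails if it takes over 46 s, if anything falls off the work surface, if the arm or the gripper's body presses on something with over 40 N, if the wrist force passes 120 N, or if a joint passes its speed limit or range.

## Robot

A 7-joint arm with a two-finger parallel gripper is mounted at the origin on a cart in front of the work surface, level with it; the furniture and walls round the work are solid. World frame = base frame: x ahead of the robot, y to its left, z up, the work surface at z = 0. Lengths are in mm, angles in rad, forces in N, time in s.
With the tool pointing down it reaches from about 425 to 950 mm from the base axis. Payload 4.7 kg.
Tool frame: the origin (TCP) lies at the very end of the fingers, on their centre line; the grasp point (between the pads) lies behind it (robot.grip_point_offset is the y of the grasp point in the tool frame, in mm); y points along the fingers, x is the direction in which the jaws open and shut, and the axes are right-handed (so a half turn about y gives the same grasp; the last joint's range is limited). The gripper opens to 85 mm and grips with 20 to 120 N. Pads are 22 mm wide; open, the fingers measure 114 mm over their backs; the gripper's body (76 mm by 85 mm) begins 54 mm behind the grasp point. The pads swing forward as they close: fully open they stand 13 mm farther back than shut.
Start: joints at [1.265, 0.469, -0.049, 1.532, 0.024, 1.141, -0.082], TCP at [184.51, -649.311, 231.335] pointing down, gripper open.
Joint ranges: [-2.59, 2.59], [-0.33, 1.99], [-1.39, 1.29], [0.1, 2.45], [-1.04, 4.18], [0.21, 1.99], [-2.66, 2.66]. Speed limits (rad/s): [2.57, 2.57, 3.14, 3.14, 3.14, 3.14, 3.14].

## Interface

Orientations are given as a rotation vector (axis times angle).
In Python, from bench import robot gives the robot as it stands.
- The arm moves only by the shell command python3 -m handwheel 'ROWS' [OPENING]. ROWS is a JSON object of lists of equal length, an entry for each row: "linear": the shift along the tool's x, y, z in mm, a list of three; "delta_rot": the turn, a rotation vector about the tool's x, y, z in degrees, a list of three. A call has 1 to 20 rows; each row is the pose to reach, as a shift and turn from the pose commanded when the call began, along the tool's axes at that moment; what a row does not reach only later rows make up. A row lasts 1/12 s, in which the tool goes at most 41.7 mm and 7.16 degrees, less where a joint would pass 70% of its speed; a pose out of reach is approached as far as the arm can. A call with a gripper value outside its range is refused whole. OPENING is the opening in per cent of the stroke, from 0 (shut) to 100 (fully open), set as the call begins (- or left out, the last holds). The fingers move at their own pace and stop on an object; the grip force is fixed at half the most. Time passes only in rows, so rows that repeat a pose let the fingers close. It gives the time, the measured TCP pose, the force and the opening at its end, in the units of the state.
- robot.state(): the state, without advancing time (a new reading comes with each control period).
- robot.snapshot(name): name is "scene" or "side" or "wrist"; returns the picture (420x560x3 uint8, red, green, blue); there is no depth.
- robot.get_calibration(name): a dict with "fx", "fy", "cx", "cy" (pixels), "R" (3x3) and "t" (3): a world point X has camera coordinates R X + t. Camera axes: x right, y down, z forward; pixel columns grow to the right and rows downward; lengths in mm; the calibration is good to about 2 mm. A picture is of the moment at which its call begins: read the wrist's pose just before it. get_calibration takes no time and is no camera call; for the wrist camera it gives the pose at the moment of the call.
- robot.job_done(): hands the job in, once; it reports no verdict.
The state is a dict: "time_s": time; "joints": joint angles; "joint_vel": joint speeds; "joint_torque": joint torques, N m; "position": TCP position; "ee_rot": TCP orientation; "contact_force": force on the tool from outside, world axes, zero at the start; "wrist_torque": the same for the moment, N m; "finger_gap": finger opening in mm.
Only numpy, scipy, OpenCV 4.12 (cv2) and the standard library are available. Lean on these libraries where they do the work, as an engineer would, in place of code of your own. Each camera call takes 0.05 s, during which the arm holds its last target. There are 200 camera calls.

## Working session

There is one attempt and no reset: what is moved stays moved. The work goes in short steps, Python scripts to look and compute and a shell command to move; the robot and the scene stay as the last step left them, time stands still between calls to the robot, and variables do not carry over. Pictures are saved under pics/ and viewed, about 8 in all and at most 12, crops included, and the job is handed in when it is done.

```bash
mkdir -p pics; python3 - <<'E'
from bench import robot
import cv2, numpy as np
s=robot.state(); print(s)
for n in("scene","side"):
    c=robot.get_calibration(n); print(n,c)
    cv2.imwrite(f"pics/{n}0.png",robot.snapshot(n)[:,:,::-1])
print(robot.grip_point_offset)
E
```

```text
{'time_s': 0.0, 'joints': array([ 1.26514341,  0.46943914, -0.04859714,  1.53370656,  0.02407659,
        1.14095974, -0.08229366]), 'joint_vel': array([ 0.00185205,  0.00050616, -0.00095691, -0.00081563,  0.00016029,
       -0.00215072,  0.0007095 ]), 'joint_torque': array([ 1.79756639e-04, -5.10298240e+01, -4.61558963e-02, -2.37707967e+01,
        1.07139119e-02,  7.50535779e-03,  2.15426729e-05]), 'position': array([ 184.29245371, -648.7513702 ,  230.25760172]), 'ee_rot': array([-1.32635429,  1.00405902, -1.00145277]), 'contact_force': array([-0.54655064,  0.7834395 , -0.96071926]), 'wrist_torque': array([-0.03142313, -0.02863873,  0.02716566]), 'finger_gap': 85.37335310824407}
scene {'fx': 392.3638972921517, 'fy': 392.3638972921517, 'cx': 279.9266829906219, 'cy': 210.21083658774847, 'R': array([[-0.57852528, -0.81553684,  0.01442826],
       [-0.63820978,  0.44157606, -0.6306337 ],
       [ 0.50793384, -0.37404579, -0.77594649]]), 't': array([338.84633891, 330.94696253, 744.75417073])}
side {'fx': 392.8152332315629, 'fy': 392.8152332315629, 'cx': 278.7967070341781, 'cy': 205.1710115371264, 'R': array([[ 0.99848445, -0.05488762, -0.00401936],
       [-0.03880706, -0.6504049 , -0.75859573],
       [ 0.0390233 ,  0.75760202, -0.6515492 ]]), 't': array([-483.13829927,  130.15100453,  871.41900976])}
-18.700000000000003
```

View pics/scene0.png

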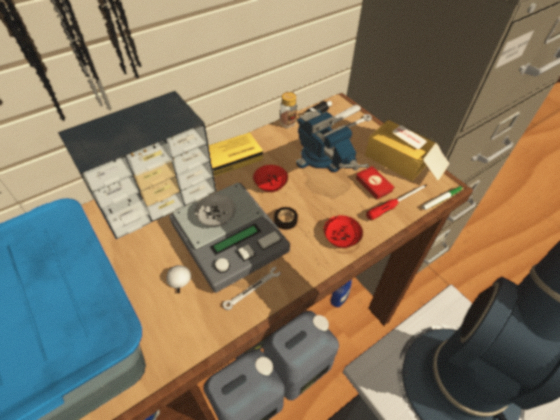

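View pics/side0.png

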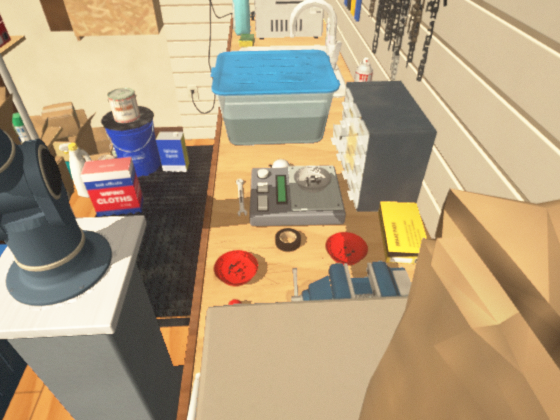

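Scene view: the steel dish is at about (213,210) on the scale, and the keys are at about (222,265), (245,252) and (268,240). The two red bowls at (270,178) and (343,232) are look-alikes. I'll enlarge the keys to confirm.

```bash
python3 - <<'E'
import cv2,numpy as np
a=cv2.imread("pics/scene0.png")[175:300,160:300]; b=cv2.imread("pics/side0.png")[150:250,230:350]
a=cv2.resize(a,None,fx=3.2,fy=3.2,interpolation=cv2.INTER_CUBIC); b=cv2.resize(b,(352,400),interpolation=cv2.INTER_CUBIC) if 0 else cv2.resize(b,None,fx=2.9,fy=2.9,interpolation=cv2.INTER_CUBIC)
o=np.zeros((400,800,3),np.uint8); o[:a.shape[0],:a.shape[1]]=a; o[:b.shape[0],450:450+b.shape[1]]=b[:,:350]
cv2.imwrite("pics/crop0.png",o)
E
```

```text
(no output)
```

View pics/crop0.png

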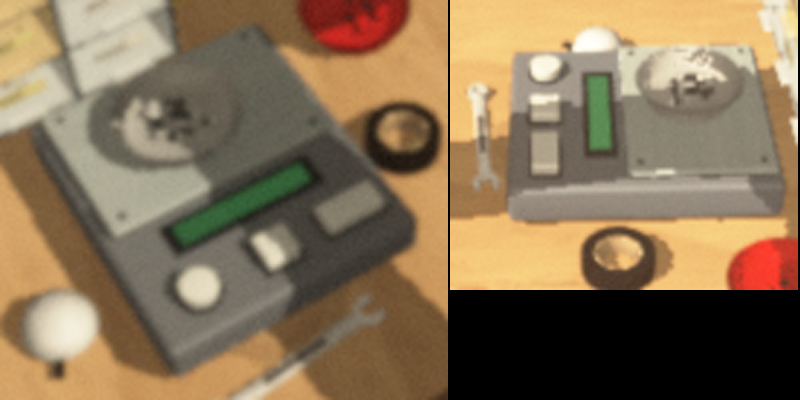

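The crop confirms round, square, long in that order from left to right, at scene (222,265), (245,252) and (269,239), and side (263,174), (262,187) and (263,202). The steel dish is on the plate. Next: cast rays onto z=57 and work out the tool axes.

```bash
cat > h.py <<'E'
from bench import robot
import numpy as np
from scipy.spatial.transform import Rotation as Ro
def ray(n,uv,z,c=None):
    c=c or robot.get_calibration(n); R=np.array(c["R"]);t=np.array(c["t"])
    d=R.T@[(uv[0]-c["cx"])/c["fx"],(uv[1]-c["cy"])/c["fy"],1]; o=-R.T@t
    return o+d*(z-o[2])/d[2]
E
python3 - <<'E'
from h import *
np.set_printoptions(precision=3,suppress=True)
for n,P in(("scene",[(221.9,264.7),(245.3,252.5),(269.4,239.4)]),("side",[(262.8,174.1),(262.4,187.2),(262.8,202.4)])):
    for p in P: print(n,ray(n,p,57))
s=robot.state(); print(Ro.from_rotvec(s["ee_rot"]).as_matrix())
c=robot.get_calibration("wrist");R=np.array(c["R"]);T=Ro.from_rotvec(s["ee_rot"]).as_matrix()
print("wrist cam in tool: axes",R@T,"pos",T.T@(-R.T@c["t"]-s["position"]),c["fx"])
E
```

```text
scene [451.615 247.944  57.   ]
scene [449.283 190.572  57.   ]
scene [447.962 127.682  57.   ]
side [454.922 231.424  57.   ]
side [452.585 175.922  57.   ]
side [452.168 116.847  57.   ]
[[ 0.273 -0.001  0.962]
 [-0.962  0.002  0.273]
 [-0.002 -1.    -0.   ]]
wrist cam in tool: axes [[ 1.    -0.     0.   ]
 [ 0.    -0.274 -0.962]
 [ 0.001  0.962 -0.274]] pos [  -0.207 -143.058   69.067] 343.4305072945447
```

```bash
python3 - <<'E'
from h import *
np.set_printoptions(precision=0,suppress=True)
c=robot.get_calibration("scene")
for uv in((208,305),(395,302)):
  for z in range(0,700,100):
    X=ray("side",uv,z); q=np.array(c["R"])@X+c["t"]; print(uv,X,c["fx"]*q[:2]/q[2]+[c["cx"],c["cy"]])
for n,uv in(("scene",(468,190)),("scene",(343,232)),("scene",(327,165)),("scene",(403,170)),("side",(215,270))): print(n,uv,ray(n,uv,0))
E
```

```text
(208, 305) [ 335. -128.    0.] [382. 235.]
(208, 305) [ 353. -199.  100.] [407. 191.]
(208, 305) [ 370. -270.  200.] [435. 143.]
(208, 305) [ 388. -342.  300.] [466.  90.]
(208, 305) [ 406. -413.  400.] [500.  31.]
(208, 305) [ 424. -485.  500.] [538. -34.]
(208, 305) [ 442. -556.  600.] [ 581. -107.]
(395, 302) [ 711. -142.    0.] [295. 147.]
(395, 302) [ 672. -211.  100.] [325. 118.]
(395, 302) [ 633. -281.  200.] [359.  85.]
(395, 302) [ 594. -350.  300.] [398.  47.]
(395, 302) [ 556. -419.  400.] [444.   3.]
(395, 302) [ 517. -488.  500.] [498. -49.]
(395, 302) [ 478. -557.  600.] [ 562. -111.]
scene (468, 190) [ 309. -427.    0.]
scene (343, 232) [396. -56.   0.]
scene (327, 165) [ 600. -174.    0.]
scene (403, 170) [ 462. -338.    0.]
side (215, 270) [343. -38.   0.]
```

```bash
python3 -m handwheel '{"linear":[[-232,0,20],[-232,0,20],[-232,0,20],[-232,0,20],[-232,0,20],[-232,0,20],[-232,0,20],[-274,0,167],[-274,0,167],[-274,0,167],[-274,0,167],[-274,0,167]],"delta_rot":[[0,0,0],[0,0,0],[0,0,0],[0,0,0],[0,0,0],[0,0,0],[0,0,0],[0,0,0],[0,0,0],[0,0,0],[0,0,0],[0,0,0]]}' 0; python3 -c "
from h import *
print(robot.state()['joints'])"
```

```text
time_s: 1.1
position: [275.8, -336.9, 231.6]
ee_rot: [-1.329, 0.993, -0.997]
contact_force: [0.3, -0.7, 0.4]
finger_gap: -0.0
[ 1.03055276  0.08590239 -0.25495561  2.05778429  0.02278561  0.99906995
 -0.51958086]
```

```bash
python3 -m handwheel '{"linear":[[-61,0,105],[-61,0,105],[-61,0,105],[-61,0,105],[-372,0,288],[-372,0,288],[-372,0,288],[-372,0,288],[-372,0,288],[-372,0,288],[-372,0,288],[-372,0,288],[-372,0,288],[-372,0,288]],"delta_rot":[[0,0,0],[0,0,0],[0,0,0],[0,0,0],[0,0,0],[0,0,0],[0,0,0],[0,0,0],[0,0,0],[0,0,0],[0,0,0],[0,0,0],[0,0,0],[0,0,0]]}' 0; python3 - <<'E'
from h import *
import cv2
s=robot.state();print(s['joints'],s['position']); print(Ro.from_rotvec(s["ee_rot"]).as_matrix().round(3))
c=robot.get_calibration("wrist"); np.save("w1.npy",c,allow_pickle=True)
cv2.imwrite("pics/w1.png",robot.snapshot("wrist")[:,:,::-1])
E
```

```text
time_s: 2.27
position: [447.0, 102.4, 231.8]
ee_rot: [-1.326, 0.997, -0.994]
contact_force: [0.3, 0.1, 0.0]
finger_gap: -0.2
[ 0.34211318  0.17487182 -0.72718132  1.99326731  0.13199622  1.01753058
 -1.73168209] [446.95817197 102.40980155 231.84487822]
[[ 0.282  0.002  0.959]
 [-0.959  0.005  0.282]
 [-0.004 -1.     0.003]]
```

View pics/w1.png

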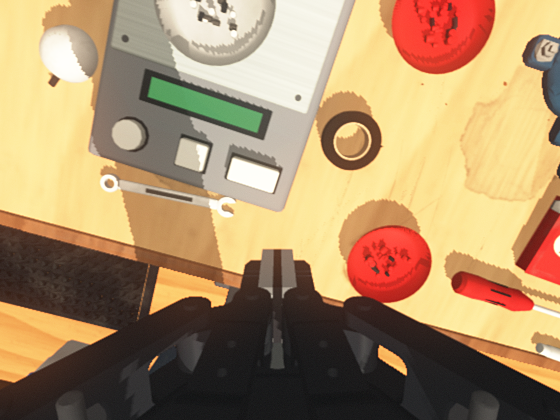

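Wrist view: round key at (129,134), square at (193,154), long at (252,172), all clear. The spanner lies just in front of the scale.

```bash
python3 - <<'E'
from h import *
np.set_printoptions(precision=1,suppress=True)
c=np.load("w1.npy",allow_pickle=True).item()
s=robot.state();T=Ro.from_rotvec(s["ee_rot"]).as_matrix()
for p in((129,134),(193,154),(252,172)):
    X=ray("wrist",p,57,c); print(X, "tool",T.T@(X-s["position"]))
E
```

```text
[454.6 245.7  57. ] tool [-138.4  174.6   48.8]
[453.4 185.9  57. ] tool [-81.3 174.5  30.9]
[452.6 129.2  57. ] tool [-27.1 174.4  14.4]
```

```bash
python3 -m handwheel '{"linear":[[-138,0,49],[-138,0,49],[-138,0,49],[-138,0,49],[-138,145,49],[-138,145,49],[-138,145,49],[-138,145,49],[-138,145,49],[-138,145,49]],"delta_rot":[[0,0,0],[0,0,0],[0,0,0],[0,0,0],[0,0,0],[0,0,0],[0,0,0],[0,0,0],[0,0,0],[0,0,0]]}' 0; python3 - <<'E'
from h import *
import cv2
s=robot.state();print(s['position'])
w=robot.snapshot("wrist")[:,:,::-1]; d=robot.snapshot("side")[140:240,210:350,::-1]
cv2.imwrite("pics/w2.png",np.vstack([w[:,:],])); 
o=np.zeros((420,800,3),np.uint8); o[:,:420]=w[:,70:490]; d=cv2.resize(d,(380,271),interpolation=cv2.INTER_CUBIC); o[:271,420:]=d
cv2.imwrite("pics/w2.png",o)
E
```

```text
time_s: 3.15
position: [455.4, 240.7, 85.5]
ee_rot: [-1.329, 1.005, -1.004]
contact_force: [0.5, 0.4, 0.2]
finger_gap: -0.0
[455.35734582 240.73639198  85.52619784]
```

View pics/w2.png

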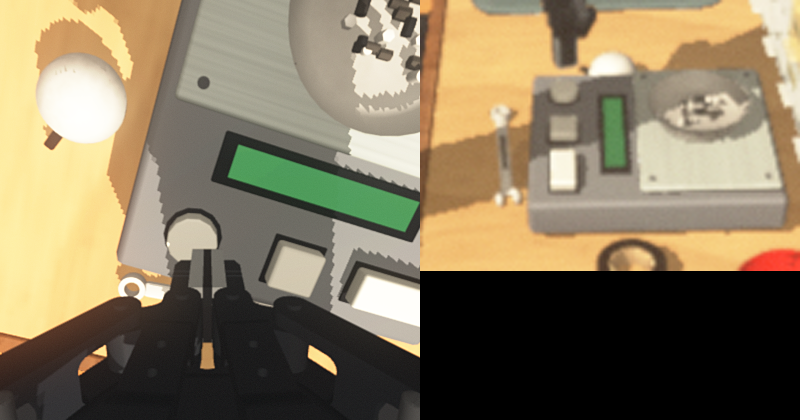

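The fingertips are close to the round key. Its visible circle spans x 236–288 and its top is at row 210, so the centre is about (262,235). I'll check the offset.

```bash
python3 - <<'E'
from h import *
np.set_printoptions(precision=1,suppress=True)
s=robot.state();T=Ro.from_rotvec(s["ee_rot"]).as_matrix(); print(s["position"])
for p in((262,235),(262,210),(236,235),(288,235),(365,270)):
    X=ray("wrist",p,57); print(X, "tool",T.T@(X-s["position"]))
E
```

```text
[456.7 242.5  87.9]
[458.2 251.4  57. ] tool [-8.2 30.9  3.8]
[471.8 255.1  57. ] tool [-8.  30.9 17.8]
[454.4 264.9  57. ] tool [-22.2  30.9   3.8]
[462.  237.9  57. ] tool [ 5.8 30.9  3.8]
[453.8 191.   57. ] tool [ 48.8  30.8 -16.9]
```

```bash
python3 -m handwheel '{"linear":[[-6,0,2],[-6,10,2],[-6,20,2],[-6,25,2],[-6,28,2],[-6,30,2],[-6,31,2],[-6,32,2],[-6,32,2],[-6,32,2]],"delta_rot":[[0,0,0],[0,0,0],[0,0,0],[0,0,0],[0,0,0],[0,0,0],[0,0,0],[0,0,0],[0,0,0],[0,0,0]]}' 0
```

```text
time_s: 4.08
position: [455.2, 248.8, 54.4]
ee_rot: [-1.328, 1.003, -1.003]
contact_force: [-1.4, -0.9, 3.2]
finger_gap: 0.3
```

```bash
python3 -m handwheel '{"linear":[[0,1,0],[0,2,0],[0,2,0],[0,2,0]],"delta_rot":[[0,0,0],[0,0,0],[0,0,0],[0,0,0]]}' 0;python3 -m handwheel '{"linear":[[0,1,0],[0,1,0],[0,1,0]],"delta_rot":[[0,0,0],[0,0,0],[0,0,0]]}' 0;python3 -m handwheel '{"linear":[[0,1,0],[0,1,0],[0,1,0]],"delta_rot":[[0,0,0],[0,0,0],[0,0,0]]}' 0
```

```text
time_s: 4.42
position: [455.4, 248.9, 52.4]
ee_rot: [-1.327, 1.003, -1.003]
contact_force: [-1.6, -0.7, 3.4]
finger_gap: -0.0
time_s: 4.67
position: [455.4, 248.9, 51.3]
ee_rot: [-1.327, 1.003, -1.003]
contact_force: [-1.3, -2.0, 4.6]
finger_gap: 0.4
time_s: 4.92
position: [455.5, 248.9, 51.0]
ee_rot: [-1.328, 1.002, -1.004]
contact_force: [-3.5, -3.1, 10.6]
finger_gap: -0.2
```

Bottomed out (force jumped to 10.6 N with about 6 mm of travel). I'll lift and move over the long key.

```bash
python3 -m handwheel '{"linear":[[0,-10,0],[0,-35,0],[0,-35,0],[0,-35,0],[114,-35,-35],[114,-35,-35],[114,-35,-35],[114,-35,-35],[114,-35,-35],[114,-35,-35]],"delta_rot":[[0,0,0],[0,0,0],[0,0,0],[0,0,0],[0,0,0],[0,0,0],[0,0,0],[0,0,0],[0,0,0],[0,0,0]]}' 0; python3 - <<'E'
from h import *
import cv2
s=robot.state();print(s['position'])
cv2.imwrite("pics/w3.png",robot.snapshot("wrist")[:,:,::-1])
E
```

```text
time_s: 5.75
position: [452.9, 130.1, 85.0]
ee_rot: [-1.327, 1.003, -1.002]
contact_force: [0.6, -0.1, 0.4]
finger_gap: 0.1
[452.92898312 130.1181621   85.0220665 ]
```

View pics/w3.png

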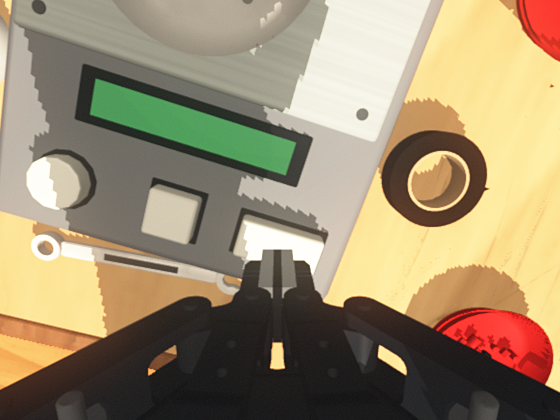

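Round key is back up. The long key's back edge runs from (243,222) to (324,240).

```bash
python3 - <<'E'
from h import *
np.set_printoptions(precision=1,suppress=True)
s=robot.state();T=Ro.from_rotvec(s["ee_rot"]).as_matrix(); print(s["position"])
for p in((243,222),(324,240),(280,251),(60,180),(170,213)):
    X=ray("wrist",p,57); print(X, "tool",T.T@(X-s["position"]))
E
```

```text
[452.9 131.   85.2]
[459.6 151.6  57. ] tool [-18.   28.2  12. ]
[461.7 107.6  57. ] tool [24.9 28.2  2. ]
[449.2 128.3  57. ] tool [ 1.5 28.2 -4.4]
[455.8 246.4  57. ] tool [-110.2   28.3   34.4]
[453.9 189.4  57. ] tool [-55.9  28.3  17. ]
```

```bash
python3 -m handwheel '{"linear":[[1,0,-2],[1,10,-2],[1,20,-2],[1,25,-2],[1,28,-2],[1,30,-2],[1,31,-2],[1,32,-2],[1,32,-2],[1,32,-2]],"delta_rot":[[0,0,0],[0,0,0],[0,0,0],[0,0,0],[0,0,0],[0,0,0],[0,0,0],[0,0,0],[0,0,0],[0,0,0]]}' 0;python3 -m handwheel '{"linear":[[0,1,0],[0,2,0],[0,2,0],[0,2,0]],"delta_rot":[[0,0,0],[0,0,0],[0,0,0],[0,0,0]]}' 0;python3 -m handwheel '{"linear":[[0,1,0],[0,1,0],[0,1,0]],"delta_rot":[[0,0,0],[0,0,0],[0,0,0]]}' 0
```

```text
time_s: 6.63
position: [451.1, 128.3, 53.5]
ee_rot: [-1.327, 1.003, -1.003]
contact_force: [-2.4, 0.0, 2.9]
finger_gap: -0.0
time_s: 6.97
position: [451.4, 128.3, 51.4]
ee_rot: [-1.327, 1.003, -1.003]
contact_force: [-2.0, 0.5, 3.6]
finger_gap: -0.2
time_s: 7.22
position: [451.4, 128.3, 51.0]
ee_rot: [-1.328, 1.002, -1.004]
contact_force: [-4.6, -1.0, 10.8]
finger_gap: 0.2
```

Bottomed out with the same signature (10.8 N at z = 51). I'll release, back off and check.

```bash
python3 -m handwheel '{"linear":[[0,-10,0],[0,-40,0],[0,-80,0],[0,-120,0],[0,-160,0],[0,-160,0],[0,-160,0],[30,-160,0],[60,-160,0],[60,-160,0],[60,-160,0],[60,-160,0],[60,-160,0],[60,-160,0]],"delta_rot":[[0,0,0],[0,0,0],[0,0,0],[0,0,0],[0,0,0],[0,0,0],[0,0,0],[0,0,0],[0,0,0],[0,0,0],[0,0,0],[0,0,0],[0,0,0],[0,0,0]]}' 0; python3 - <<'E'
from h import *
import cv2
cv2.imwrite("pics/w4.png",robot.snapshot("wrist")[:,:,::-1])
E
```

```text
time_s: 8.38
position: [467.1, 71.4, 210.0]
ee_rot: [-1.328, 1.002, -1.001]
contact_force: [0.2, 0.4, -0.8]
finger_gap: 0.1
```

View pics/w4.png

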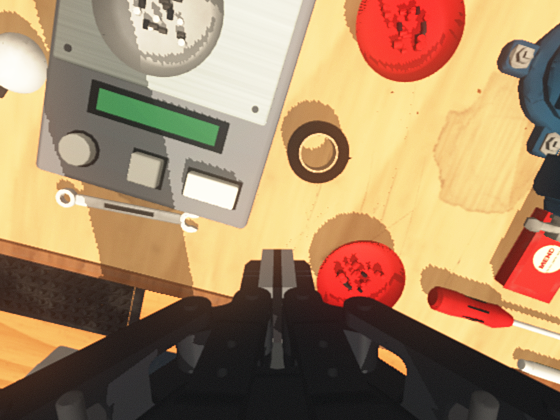

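All keys look up: round (77,149), square (147,168), long (211,187). The dish is on its plate, nothing around the scale has moved, and the arm is clear.

```bash
python3 -c "
from bench import robot
print(robot.job_done())"
```

```text
the job is handed in; nothing more can be done
None
```

I pressed the round key right down and let it up, then did the same with the long key, moved the arm clear and handed the job in at about 8.4 s. No verdict was reported.

- **Presses:** each key gave about 3–5 N on the spring. The force then rose to about 10.7 N at the end of travel, with the fingertips at z ≈ 51 mm, about 6 mm below the keys' raised height. I did not read the key joints directly; "right down" rests on that force jump and height.
- **Last pictures:** one taken before the long press showed the round key up again. The final one showed all three keys apparently up, the dish on its plate, and the spanner, tape roll and screwdriver apparently undisturbed. The bell and the tin are only partly in that view, and neither was approached. The arm touches nothing, with the force reading within 1 N of zero.
- **Disagreements:** the first position estimates for the keys from the scene and side cameras differed by 11 to 17 mm in y. I replaced them with close-up wrist-camera readings, which agreed with each other to about 6 mm.

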